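Close the balance's draught shield and tare

TASK

An empty beaker stands on the pan of the milligram balance, ready to be tared. With the fingertips, gently push the balance's top glass door and its right-hand glass door (right as seen from the robot, which faces the balance) fully shut, and then, with the doors shut, press the wide tare bar at the front of the console down and let it come up again. Nothing is to be gripped or lifted, and the beaker and the containers around the balance stay where they stand.

Things in the scene. Friction and masses are not known exactly. Their poses are not given: they have to be found in the camera images.
- balance: Milligram balance, fixed, 380 x 215 x 240 mm. Origin on the bench under it; x to its rear, y to its left, z up. Sloping console x -210 to -80 mm (42 to 60 high) toward the robot; glass chamber x -84 to +60, y -98 to +98, top tracks 240 high; housing behind it to x +170, 168 wide, 232 high; open doors slide beside and above it. Doors: top, right (y -92.5), left (y +92.5, already shut).
- top_door (a joint): Opening of the top glass door (140 x 170 mm, upper face 240 mm above the bench) in m: 0 = fully shut (end stop), 0.10 = slid fully to the rear, along the balance's +x. Starts 50 to 95 mm open, runs with 1 to 2 N of friction and stays where it is left. It is shut by pushing along the balance's -x.
- top_grip (a point): Centre of the rear (+x) face of the black ridge grip on the top door, moving with it; axes as the balance. The ridge is 70 wide (y), 10 thick (x), 18 mm high; its top is 9 mm above this point, the glass 9 mm below. With the door shut this point is at x -60, y 0, z 249 mm in the balance's frame.
- right_door (a joint): Opening of the right-hand glass door (upright pane 140 long, 5 thick, 156 mm high) in m: 0 = fully shut (end stop), 0.10 = slid fully to the rear, along the balance's +x. Starts 50 to 95 mm open, runs with 1 to 2 N of friction and stays where it is left. It is shut by pushing along the balance's -x.
- right_grip (a point): Top end of the rear (+x) face of the upright black finger strip on the outside of the right door, at its front edge; moves with the door; axes as the balance. The strip is 10 thick (x), stands 26 mm out from the pane (13 mm either side of this point in y) and runs 130 mm straight down from here. Shut: x -67, y -108, z 222 mm in the balance's frame, 18 mm below the chamber's top.
- left_door (a joint): Opening of the left-hand glass door in m, a mirror image of the right one: it starts shut (0) and stays shut.
- tare_key (a joint): Travel of the tare bar in m: 0 = up, 0.004 = fully down. It takes 1 N to start and 4.5 N to hold fully down, and springs back up. It counts as pressed beyond 2.5 mm.
- tare_top (a point): Centre of the upper face of the tare bar, the only wide bar key: grey, 70 wide (y) by 18 mm (x), standing 7 mm proud of the console below the display. The console and bar slope 8 degrees, rising toward the rear; the point's z axis is the bar's normal and the bar moves against it.
- beaker: Empty glass beaker, 42 across and 56 mm high, on the balance's pan (pan top 83 mm above the bench) inside the glass chamber. Origin at the centre of its underside, z up. To be left alone.
- jar: White plastic reagent jar, 76 across and 135 mm high, standing beside the balance. Origin at the centre of its underside. To be left alone.
- amber: Amber glass bottle, 60 across and 140 mm high, standing beside the balance. Origin at the centre of its underside. To be left alone.
- flask: Clear conical glass flask, 80 across at the foot and 124 mm high, standing beside the balance. Origin at the centre of its underside. To be left alone.

How it is judged:
On the way, in this order (a step that is already met when the one before it is completed fails the run):
1. the top and right glass doors are both pushed shut (within 4 mm) (value of joint each of top_door, right_door below 0.004 m), for 0.2 s.
2. with the doors shut, the tare bar is pressed by the fingers (more than 2.5 mm) (all of step 1 and value of joint tare_key above 0.0025 m and contact force between the fingers and tare_key above 0.5 N and value of joint left_door below 0.004 m), for 0.1 s.
At the end, for the whole second after the job is handed in: All three glass doors are shut to within 4 mm, the tare bar has been pressed with the doors shut and is up again (within 1 mm), the beaker stands upright within 10 mm of where it was and the containers within 15 mm of where they were (all of step 1 and value of joint left_door below 0.004 m and value of joint tare_key below 0.001 m and distance of beaker from where it was at the start of the episode below 0.01 m and angle between beaker's own z axis and vertical below 0.1 rad and distance of each of jar, amber, flask from where it was at the start of the episode below 0.015 m); the robot touches nothing.
It fails at once if the beaker on the pan is lifted, carried, pushed or tipped (more than 10 mm or 0.3 rad) (distance of beaker from where it was at the start of the episode above 0.01 m or angle between beaker's own z axis and vertical above 0.3 rad).
It fails at once if a container beside the balance is lifted, moved or tipped (more than 15 mm or 0.3 rad) (distance of any of jar, amber, flask from where it was at the start of the episode above 0.015 m or angle between any of jar, amber, flask's own z axis and vertical above 0.3 rad).
It fails at once if the balance or one of its doors is gripped or rammed instead of gently pushed (more than 40 N from the fingers or arm) (contact force between any of the fingers, the arm and balance above 40 N).
It fails at once if the left glass door is pushed open (value of joint left_door above 0.01 m).
It also fails if it takes over 51 s, if anything falls off the work surface, if the arm or the gripper's body presses on something with over 40 N, if the wrist force passes 120 N, or if a joint passes its speed limit or range.

ROBOT

A 6-joint arm with a two-finger parallel gripper is mounted at the origin on the work surface. World frame = base frame: x ahead of the robot, y to its left, z up, the work surface at z = 0. Lengths are in m, angles in rad, forces in N, time in s.
With the tool pointing down it reaches from about 0.375 to 0.975 m from the base axis. Payload 3.8 kg.
Tool frame: the origin (TCP) lies at the very end of the fingers, on their centre line; the grasp point (between the pads) lies 19 mm behind it; z points along the fingers, y is the line along which they close (so a half turn about z gives the same grasp; the last joint's range is limited). The gripper opens to 85 mm and grips with 20 to 120 N. Pads are 22 mm wide; open, the fingers measure 114 mm over their backs; the gripper's body (76 mm by 85 mm) begins 54 mm behind the grasp point. The pads swing forward as they close: fully open they stand 13 mm farther back than shut.
Start: joints at [-1.382, 0.264, 1.604, -0, 1.274, -0.037], TCP at [0.151, -0.658, 0.231] pointing down, gripper open.
Joint ranges: [-2.63, 2.63], [-0.94, 2.18], [0.31, 2.57], [-1.31, 4.45], [0, 2.66], [-2.55, 2.55]. Speed limits (rad/s): [2.57, 2.57, 3.14, 3.14, 3.14, 3.14].

INTERFACE

Orientations are given as a rotation vector (axis times angle).
In Python, from workcell import read_state, read_camera, calibration, finish_job gives the robot as it stands.
- The arm moves only by the tool step_arm, never from a script. Its argument "commands" is a list of rows, each an object of numbers: "fingers": the gripper's target within -1 to 1 (shut at 1, half-way at 0, fully open at -1); "dx", "dy", "dz": the shift along the tool's x, y, z in m; "roll": the turn about the tool's z in degrees. In form: [{"fingers": .., "dx": .., "dy": .., "dz": .., "roll": ..}, ...]. A call has 1 to 8 rows; each row is the pose to reach, as a shift and turn from the pose commanded when the call began, along the tool's axes at that moment; what a row does not reach only later rows make up. A row lasts 1/8 s, in which the tool goes at most 62.5 mm and 10.7 degrees, less where a joint would pass 70% of its speed; a pose out of reach is approached as far as the arm can. A call with a gripper value outside its range is refused whole. The fingers move at their own pace and stop on an object; "squeeze" is the grip in N (left out, the last holds). Time passes only in rows, so rows that repeat a pose let the fingers close. It gives the time, the measured TCP pose, the force, the opening and the grip force at its end, in the units of the state.
- read_state(): the state, without advancing time (a new reading comes with each control period).
- read_camera(name): name is "side" or "top"; returns (picture, depth): 420x560x3 uint8, blue, green, red; 420x560 float32, m along the optical axis (not along the pixel's ray), 0 where there is no reading.
- calibration(name): a dict with "intrinsics" (3x3 intrinsics, pixels), "world_to_cam" (4x4, takes a point from world to camera coordinates). Camera axes: x right, y up, looking along -z (the intrinsics and any distortion apply to the point x, -y, -z); pixel columns grow to the right and rows downward; lengths in m; the calibration is good to about 2 mm. A picture is of the moment at which its call begins. calibration takes no time and is no camera call.
- finish_job(): hands the job in; it is judged then, once.
The state is a dict: "time": time; "q": joint angles; "joint_vel": joint speeds; "joint_torque": joint torques, N m; "tool_pos": TCP position; "tcp_rot": TCP orientation; "wrist_force": force on the tool from outside, world axes, zero at the start; "torque": the same for the moment, N m; "width": opening from 0.0 (shut) to 1.0 (fully open); "grip_force": force on a finger pad.
Only numpy, scipy, OpenCV 4.12 (cv2) and the standard library are available. Lean on these libraries where they do the work, as an engineer would, in place of code of your own. Each camera call takes 0.05 s, during which the arm holds its last target. There are 200 camera calls.

## Working session

There is one attempt and no reset: what is moved stays moved. The work goes in short steps, Python scripts to look and compute and a tool call to move; the robot and the scene stay as the last step left them, time stands still between calls to the robot, and variables do not carry over. Pictures are saved under pics/ and viewed, at most 10 in all, crops included, and the job is handed in when it is done.

Besides the shell and the picture viewer there is one more tool, called as a command line: name --argument value ..., lists and objects as JSON in quotes. step_arm: Moves the arm, as the interface text tells. Its arguments: {"type":"object","properties":{"commands":{"type":"array","items":{"type":"object","properties":{"fingers":{"type":"number"},"dx":{"type":"number"},"dy":{"type":"number"},"dz":{"type":"number"},"roll":{"type":"number"}}}},"squeeze":{"type":"number"}},"required":["commands"]}

```bash
mkdir -p pics; cat > h.py <<'E'
import numpy as np, cv2
from workcell import *
def snap(n,tag):
    im,d=read_camera(n); np.savez(f'pics/{tag}.npz',im=im,d=d); cv2.imwrite(f'pics/{tag}.png',im); return im,d
def unproj(n,d,u,v):
    c=calibration(n);K=np.array(c['intrinsics']);T=np.linalg.inv(np.array(c['world_to_cam']))
    z=d[v,u] if np.ndim(d) else d
    return (T@np.array([(u-K[0,2])/K[0,0]*z,-(v-K[1,2])/K[1,1]*z,-z,1]))[:3]
def proj(n,p):
    c=calibration(n);K=np.array(c['intrinsics']);q=np.array(c['world_to_cam'])@np.append(p,1)
    return K[0,0]*q[0]/-q[2]+K[0,2],K[1,1]*q[1]/q[2]+K[1,2]
E
python3 - <<'E'
from h import *
print(list(calibration('top')))
for n in('side','top'):
    im,d=snap(n,n+'0'); c=calibration(n); print(c['intrinsics'],np.round(np.linalg.inv(c['world_to_cam']),3))
print(read_state())
E
```

```text
['intrinsics', 'world_to_cam']
[[399.54925983   0.         274.32613298]
 [  0.         399.54925983 206.37437438]
 [  0.           0.           1.        ]] [[-0.893  0.274 -0.357  0.289]
 [-0.45  -0.521  0.725  0.632]
 [ 0.012  0.808  0.589  0.644]
 [ 0.     0.     0.     1.   ]]
[[485.13299636   0.         273.38194946]
 [  0.         485.13299636 202.29809637]
 [  0.           0.           1.        ]] [[ 0.005  0.985 -0.173  0.393]
 [-1.     0.002 -0.02   0.03 ]
 [-0.019  0.173  0.985  1.147]
 [ 0.     0.     0.     1.   ]]
{'time': 0.1, 'q': array([-1.38191094e+00,  2.64695754e-01,  1.60528415e+00, -4.09860675e-05,
        1.27371510e+00, -3.68902918e-02]), 'joint_vel': array([ 0.00080559, -0.00385604, -0.00276605, -0.00116711,  0.00167853,
       -0.00025351]), 'joint_torque': array([ 3.48104068e-04, -5.16706932e+01, -3.68589485e+01, -1.84357583e-05,
        6.34139607e-03, -3.67857339e-06]), 'tool_pos': array([ 0.15096895, -0.65719372,  0.23004923]), 'tcp_rot': array([-3.11951408e+00, -3.53677799e-01,  3.11885029e-04]), 'wrist_force': array([-0.75378378, -0.20704369,  0.16723186]), 'torque': array([-0.01296316, -0.03278465,  0.03908259]), 'grip_force': 0.0, 'width': 1.0034418731942956}
```

View pics/top0.png

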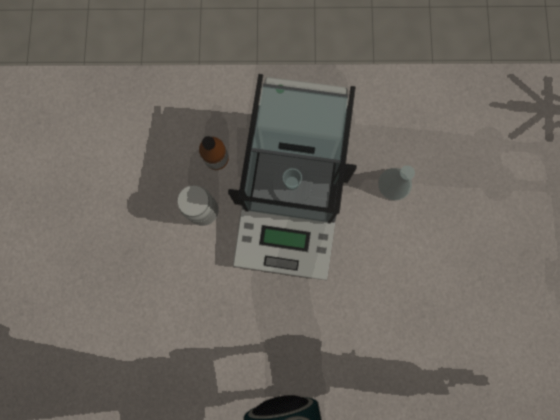

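View pics/side0.png

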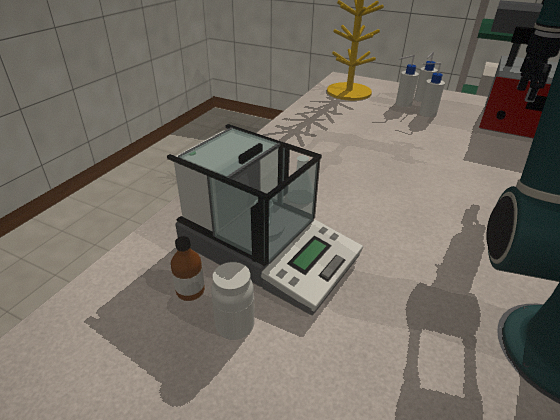

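The top view shows the console at (285,250), the tare bar at (281,263), the top grip at (296,148), the right strip at (347,172), the left strip at (237,197) and the flask at (396,182). Next, an enlarged crop to measure from.

```bash
python3 - <<'E'
from h import *
f=np.load('pics/top0.npz');im=f['im'];d=f['d']
cv2.imwrite('pics/crop1.png',cv2.resize(im[65:285,220:420],None,fx=4,fy=4,interpolation=cv2.INTER_CUBIC)[0:600]); 
cv2.imwrite('pics/crop2.png',cv2.resize(im[205:285,220:340],None,fx=6,fy=6,interpolation=cv2.INTER_CUBIC))
for n,u,v in [('tare',281,263),('grip',296,148),('rstrip',347,172),('lstrip',237,197),('flask',406,173),('flaskfoot',394,186)]:
    print(n,np.round(unproj('top',d,u,v),4))
E
```

```text
tare [0.4466 0.0347 0.054 ]
grip [0.6524 0.0061 0.2613]
rstrip [ 0.6234 -0.0988  0.1886]
lstrip [0.5706 0.1226 0.194 ]
flask [ 0.6369 -0.2343  0.1235]
flaskfoot [ 0.62   -0.2204  0.0679]
```

View pics/crop1.png

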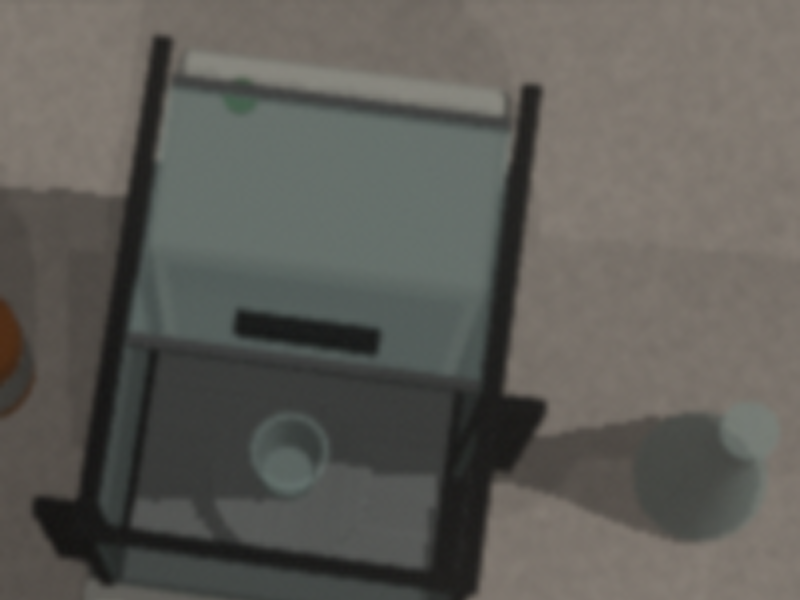

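View pics/crop2.png

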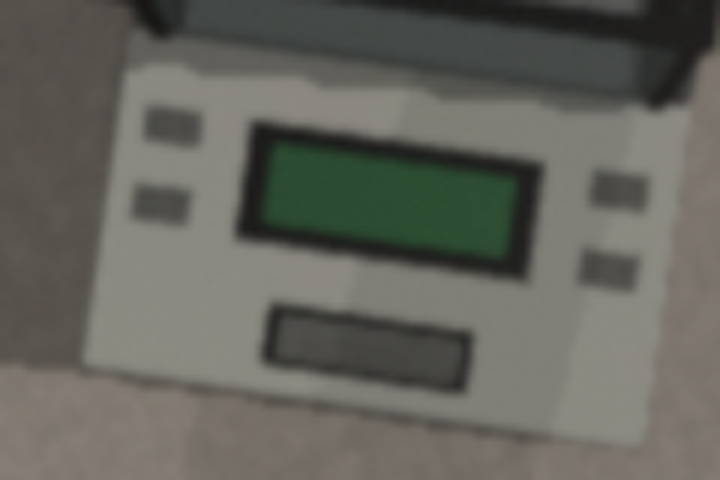

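```bash
python3 - <<'E'
from h import *
from scipy.optimize import least_squares
c1=lambda x,y:((x-1.5)/4+220,(y-1.5)/4+65)
c2=lambda x,y:((x-2.5)/6+220,(y-2.5)/6+205)
obs=[]
P=lambda p:[
 ((-60+p[3],35,258),c1(237,309)),((-60+p[3],-35,258),c1(382,329)),
 ((-67,121,222),c1(37,498)),((-67+p[4],-121,222),c1(546,402)),
 ((-210,p[5],42),c2(84,365)),((-210,-p[5],42),c2(640,445)),
 ((p[6],98,240),c1(155,37)),((p[6],-98,240),c1(541,87))]
def W(p,b):
    c,s=np.cos(p[2]),np.sin(p[2]);return np.array([p[0]+c*b[0]-s*b[1],p[1]+s*b[0]+c*b[1],b[2]])/1000
f=lambda p:np.concatenate([np.subtract(proj('top',W(p,b)),o) for b,o in P(p)])
r=least_squares(f,[650,0,-.1,70,70,100,170]);p=r.x
print(np.round(p,3));print(np.round(r.fun.reshape(-1,2),1))
for n,b in dict(topgrip=(-60+p[3],0,249),topshut=(-60,0,249),rg=(-67+p[4],-108,222),rgshut=(-67,-108,222)).items():print(n,W(p,b))
d=np.load('pics/top0.npz')['d']
c=calibration('top');T=np.linalg.inv(c['world_to_cam'])
for u,v,z in[(*c2(368,349),.054)]:
    a=unproj('top',1.,u,v);o=T[:3,3];t=(z-o[2])/(a[2]-o[2]);print('tare',o+t*(a-o))
E=np.load('pics/top0.npz')['d']
pts=[unproj('top',E,u,v) for u in range(375,425) for v in range(160,205)];pts=np.array([q for q in pts if .015<q[2]<.14]);print('flask',pts.min(0),pts.max(0))
# rear of housing / things behind right door
import math
print('yaw deg',math.degrees(p[2]))
E
```

```text
[ 6.33232e+02  8.01300e+00 -1.39000e-01  8.75480e+01  7.96670e+01
  1.05508e+02  1.66642e+02]
[[-0.2  0. ]
 [ 0.1 -0.1]
 [-0.5 -1.3]
 [ 0.6  0.1]
 [ 0.3  0.6]
 [ 0.2  0.8]
 [-1.  -0.1]
 [ 0.5 -0. ]]
topgrip [0.66051533 0.00420208 0.249     ]
topshut [0.573809  0.0163145 0.249    ]
rg [ 0.63083563 -0.10070052  0.222     ]
rgshut [ 0.55193437 -0.08967843  0.222     ]
tare [0.4471631  0.03491588 0.054     ]
flask [ 0.60143902 -0.27205614  0.01520214] [ 0.67353524 -0.19728362  0.12925298]
yaw deg -7.952455814658738
```

step_arm --commands '[{"fingers": 1, "dz": -0.06}, {"fingers": 1, "dz": -0.09, "roll": -10}, {"fingers": 1, "dx": 0.04, "dy": -0.027, "dz": -0.09, "roll": -20}, {"fingers": 1, "dx": 0.08, "dy": -0.054, "dz": -0.09, "roll": -30}, {"fingers": 1, "dx": 0.12, "dy": -0.08, "dz": -0.09, "roll": -40}, {"fingers": 1, "dx": 0.17, "dy": -0.113, "dz": -0.09, "roll": -50}, {"fingers": 1, "dx": 0.22, "dy": -0.147, "dz": -0.09, "roll": -60}, {"fingers": 1, "dx": 0.27, "dy": -0.18, "dz": -0.09, "roll": -69}]'

```text
invalid input
```

```bash
cat >> h.py <<'E'
from scipy.spatial.transform import Rotation as Rt
B=np.array([.6332,.0080,0]);YAW=-.1388
def pose():
    s=read_state();R=Rt.from_rotvec(s['tcp_rot']).as_matrix();b=Rt.from_euler('z',-YAW)
    print('t',round(s['time'],2),'balance-frame mm',np.round(b.apply(s['tool_pos']-B)*1000,1),'world',np.round(s['tool_pos'],4),'F bal',np.round(b.apply(s['wrist_force']),1),'w',round(s['width'],2));print('tool axes in balance',np.round(b.as_matrix()@R,3).tolist())
    return s,R,b
def delta(bx,by,bz):
    s,R,b=pose();print('tool delta',np.round(R.T@(B+b.inv().apply(np.array([bx,by,bz])/1000)-s['tool_pos']),4))
E
python3 -c "from h import *;delta(48,-116,310)"
```

```text
t 0.1 balance-frame mm [-385.6 -725.5  230. ] world [ 0.151  -0.6572  0.23  ] F bal [-0.7 -0.3  0.2] w 1.0
tool axes in balance [[0.934, 0.357, -0.001], [0.357, -0.934, 0.002], [0.0, -0.002, -1.0]]
tool delta [ 0.6224 -0.415  -0.0791]
```

step_arm --commands '[{"fingers": 1, "dx": 0, "dy": 0, "dz": -0.06, "roll": 0}, {"fingers": 1, "dx": 0, "dy": 0, "dz": -0.09, "roll": -10}, {"fingers": 1, "dx": 0.04, "dy": -0.027, "dz": -0.09, "roll": -20}, {"fingers": 1, "dx": 0.08, "dy": -0.054, "dz": -0.09, "roll": -30}, {"fingers": 1, "dx": 0.12, "dy": -0.08, "dz": -0.09, "roll": -40}, {"fingers": 1, "dx": 0.17, "dy": -0.113, "dz": -0.09, "roll": -50}, {"fingers": 1, "dx": 0.22, "dy": -0.147, "dz": -0.09, "roll": -60}, {"fingers": 1, "dx": 0.27, "dy": -0.18, "dz": -0.09, "roll": -69}]' --squeeze 20

```text
time: 1.1
tool_pos: [0.3748, -0.4202, 0.3208]
tcp_rot: [-2.367, -2.065, -0.0]
wrist_force: [0.9, -0.3, -0.2]
width: 0.005
grip_force: 0.0
```

```bash
python3 -c "from h import *;delta(48,-116,310)"
```

```text
t 1.1 balance-frame mm [-196.7 -459.9  320.8] world [ 0.3748 -0.4202  0.3208] F bal [ 0.9 -0.2 -0.2] w 0.01
tool axes in balance [[-0.003, 1.0, -0.0], [1.0, 0.003, 0.0], [0.0, -0.0, -1.0]]
tool delta [0.3431 0.2457 0.0109]
```

step_arm --commands '[{"fingers": 1, "dx": 0.05, "dy": 0.036, "dz": 0, "roll": 0}, {"fingers": 1, "dx": 0.1, "dy": 0.072, "dz": 0, "roll": 0}, {"fingers": 1, "dx": 0.15, "dy": 0.108, "dz": 0, "roll": 0}, {"fingers": 1, "dx": 0.2, "dy": 0.144, "dz": 0, "roll": 0}, {"fingers": 1, "dx": 0.25, "dy": 0.18, "dz": 0, "roll": 0}, {"fingers": 1, "dx": 0.3, "dy": 0.216, "dz": 0, "roll": 0}, {"fingers": 1, "dx": 0.343, "dy": 0.246, "dz": 0, "roll": 0}, {"fingers": 1, "dx": 0.343, "dy": 0.246, "dz": 0, "roll": 0}]'

```text
time: 2.1
tool_pos: [0.6672, -0.1134, 0.3196]
tcp_rot: [-2.366, -2.064, 0.0]
wrist_force: [-0.2, -0.7, -0.1]
width: -0.002
grip_force: 0.0
```

```bash
python3 - <<'E'
from h import *
delta(48,-116,195)
im,d=snap('top','top1');im2,_=snap('side','side1')
cv2.imwrite('pics/c3.png',np.hstack([cv2.resize(im[60:290,220:420],(400,460)),cv2.resize(im2[80:310,150:350],(400,460))]))
E
```

```text
t 2.1 balance-frame mm [  50.5 -115.5  319.6] world [ 0.6672 -0.1134  0.3196] F bal [-0.1 -0.7 -0.1] w -0.0
tool axes in balance [[-0.003, 1.0, -0.002], [1.0, 0.003, 0.001], [0.001, -0.002, -1.0]]
tool delta [-0.0006 -0.0023  0.1246]
```

View pics/c3.png

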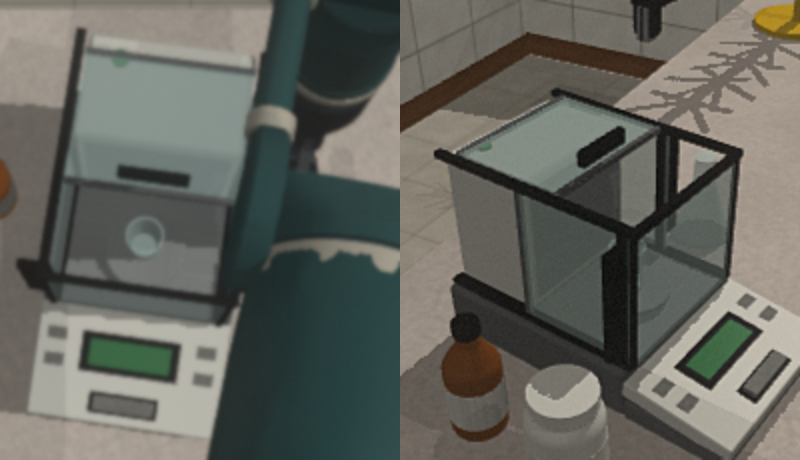

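The arm hides the right strip from above, and the fingertip shows at about (648,20) in the composite, above and beyond the chamber's right track. I'll descend beside the track, then push along -x.

step_arm --commands '[{"fingers": 1, "dx": -0.003, "dy": -0.001, "dz": 0.04, "roll": 0}, {"fingers": 1, "dx": -0.003, "dy": -0.002, "dz": 0.07, "roll": 0}, {"fingers": 1, "dx": -0.003, "dy": -0.002, "dz": 0.09, "roll": 0}, {"fingers": 1, "dx": -0.003, "dy": -0.002, "dz": 0.105, "roll": 0}, {"fingers": 1, "dx": -0.003, "dy": -0.002, "dz": 0.115, "roll": 0}, {"fingers": 1, "dx": -0.003, "dy": -0.002, "dz": 0.125, "roll": 0}, {"fingers": 1, "dx": -0.003, "dy": -0.002, "dz": 0.125, "roll": 0}]'

```text
time: 3.08
tool_pos: [0.663, -0.1195, 0.1957]
tcp_rot: [-2.371, -2.059, 0.001]
wrist_force: [0.2, 0.1, -0.6]
width: 0.001
grip_force: 0.0
```

```bash
python3 -c "from h import *;delta(-67,-116,195)"
```

```text
t 3.08 balance-frame mm [  47.1 -122.1  195.7] world [ 0.663  -0.1195  0.1957] F bal [ 0.2  0.1 -0.6] w 0.0
tool axes in balance [[0.002, 1.0, -0.001], [1.0, -0.002, 0.0], [0.0, -0.001, -1.0]]
tool delta [ 0.0059 -0.1142  0.0008]
```

step_arm --commands '[{"fingers": 1, "dx": 0.004, "dy": -0.005, "dz": 0, "roll": 0}, {"fingers": 1, "dx": 0.005, "dy": -0.01, "dz": 0, "roll": 0}, {"fingers": 1, "dx": 0.005, "dy": -0.015, "dz": 0, "roll": 0}, {"fingers": 1, "dx": 0.005, "dy": -0.02, "dz": 0, "roll": 0}, {"fingers": 1, "dx": 0.005, "dy": -0.025, "dz": 0, "roll": 0}, {"fingers": 1, "dx": 0.005, "dy": -0.03, "dz": 0, "roll": 0}, {"fingers": 1, "dx": 0.005, "dy": -0.035, "dz": 0, "roll": 0}, {"fingers": 1, "dx": 0.005, "dy": -0.04, "dz": 0, "roll": 0}]'

```text
time: 4.08
tool_pos: [0.6242, -0.109, 0.1965]
tcp_rot: [2.372, 2.06, 0.0]
wrist_force: [0.9, -0.6, 1.3]
width: 0.002
grip_force: 0.7
```

```bash
python3 -c "from h import *;delta(-67,-116,195)"
```

```text
t 4.08 balance-frame mm [   7.2 -117.1  196.5] world [ 0.6242 -0.109   0.1965] F bal [ 1.  -0.5  1.3] w 0.0
tool axes in balance [[0.002, 1.0, 0.0], [1.0, -0.002, 0.0], [0.0, 0.0, -1.0]]
tool delta [ 0.0009 -0.0742  0.0015]
```

step_arm --commands '[{"fingers": 1, "dx": 0, "dy": -0.006, "dz": 0, "roll": 0}, {"fingers": 1, "dx": 0, "dy": -0.012, "dz": 0, "roll": 0}, {"fingers": 1, "dx": 0, "dy": -0.018, "dz": 0, "roll": 0}, {"fingers": 1, "dx": 0, "dy": -0.024, "dz": 0, "roll": 0}, {"fingers": 1, "dx": 0, "dy": -0.03, "dz": 0, "roll": 0}, {"fingers": 1, "dx": 0, "dy": -0.036, "dz": 0, "roll": 0}, {"fingers": 1, "dx": 0, "dy": -0.041, "dz": 0, "roll": 0}, {"fingers": 1, "dx": 0, "dy": -0.045, "dz": 0, "roll": 0}]'

```text
time: 5.08
tool_pos: [0.5794, -0.1026, 0.1963]
tcp_rot: [-2.372, -2.06, 0.0]
wrist_force: [1.7, 1.3, 0.5]
width: -0.0
grip_force: 0.7
```

```bash
python3 - <<'E'
from h import *
delta(-67,-116,195)
im2,_=snap('side','side2')
cv2.imwrite('pics/c4.png',cv2.resize(im2[80:310,150:380],(590,590)))
E
```

```text
t 5.08 balance-frame mm [ -38.  -117.   196.3] world [ 0.5794 -0.1026  0.1963] F bal [1.5 1.5 0.5] w -0.0
tool axes in balance [[0.002, 1.0, -0.0], [1.0, -0.002, 0.0], [0.0, -0.0, -1.0]]
tool delta [ 0.001  -0.029   0.0013]
```

View pics/c4.png

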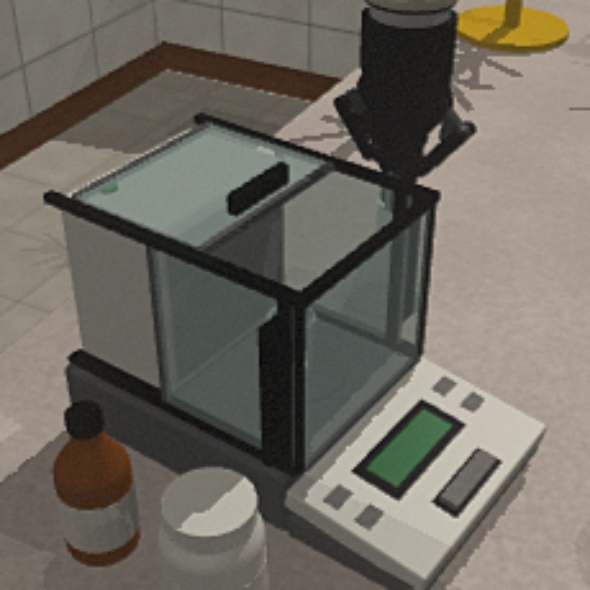

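The right strip is at (405,260) in the crop and moving with the fingers, near the front post at (425,260). I'll go on slowly to the end stop.

step_arm --commands '[{"fingers": 1, "dx": 0, "dy": -0.003, "dz": 0, "roll": 0}, {"fingers": 1, "dx": 0, "dy": -0.006, "dz": 0, "roll": 0}, {"fingers": 1, "dx": 0, "dy": -0.008, "dz": 0, "roll": 0}, {"fingers": 1, "dx": 0, "dy": -0.01, "dz": 0, "roll": 0}]'

```text
time: 5.62
tool_pos: [0.5697, -0.1013, 0.1962]
tcp_rot: [-2.372, -2.06, 0.0]
wrist_force: [2.4, 0.2, -0.0]
width: -0.002
grip_force: 0.6
```

step_arm --commands '[{"fingers": 1, "dx": 0, "dy": -0.001, "dz": 0, "roll": 0}, {"fingers": 1, "dx": 0, "dy": -0.002, "dz": 0, "roll": 0}]'

```text
time: 5.88
tool_pos: [0.5678, -0.101, 0.1962]
tcp_rot: [-2.372, -2.06, 0.0]
wrist_force: [1.1, 0.7, 0.6]
width: -0.0
grip_force: 0.6
```

```bash
python3 -c "from h import *;pose()"
```

```text
t 5.88 balance-frame mm [ -49.7 -117.   196.2] world [ 0.5678 -0.101   0.1962] F bal [1.  0.8 0.6] w -0.0
tool axes in balance [[0.002, 1.0, -0.0], [1.0, -0.002, 0.0], [0.0, -0.0, -1.0]]
```

step_arm --commands '[{"fingers": 1, "dx": 0, "dy": -0.001, "dz": 0, "roll": 0}, {"fingers": 1, "dx": 0, "dy": -0.002, "dz": 0, "roll": 0}, {"fingers": 1, "dx": 0, "dy": -0.003, "dz": 0, "roll": 0}]'

```text
time: 6.25
tool_pos: [0.5648, -0.1005, 0.1962]
tcp_rot: [-2.372, -2.06, 0.0]
wrist_force: [1.5, -0.2, -0.9]
width: -0.002
grip_force: 0.6
```

step_arm --commands '[{"fingers": 1, "dx": 0, "dy": -0.001, "dz": 0, "roll": 0}, {"fingers": 1, "dx": 0, "dy": -0.002, "dz": 0, "roll": 0}]'

```text
time: 6.5
tool_pos: [0.5628, -0.1003, 0.1962]
tcp_rot: [-2.372, -2.06, 0.0]
wrist_force: [1.3, 0.1, -1.1]
width: 0.001
grip_force: 0.6
```

step_arm --commands '[{"fingers": 1, "dx": 0, "dy": -0.001, "dz": 0, "roll": 0}, {"fingers": 1, "dx": 0, "dy": -0.002, "dz": 0, "roll": 0}]'

```text
time: 6.75
tool_pos: [0.5625, -0.1002, 0.1963]
tcp_rot: [2.37, 2.058, 0.004]
wrist_force: [7.8, -0.3, -4.9]
width: 0.002
grip_force: 4.1
```

End stop reached: the force rose to 8 N and motion stopped. Backing off and moving behind the top grip.

step_arm --commands '[{"fingers": 1, "dx": 0, "dy": 0.015, "dz": 0, "roll": 0}, {"fingers": 1, "dx": 0, "dy": 0.025, "dz": -0.02, "roll": 0}, {"fingers": 1, "dx": 0, "dy": 0.03, "dz": -0.07, "roll": 0}, {"fingers": 1, "dx": 0, "dy": 0.05, "dz": -0.11, "roll": 0}, {"fingers": 1, "dx": 0.03, "dy": 0.08, "dz": -0.11, "roll": 0}, {"fingers": 1, "dx": 0.07, "dy": 0.11, "dz": -0.11, "roll": 0}, {"fingers": 1, "dx": 0.117, "dy": 0.116, "dz": -0.11, "roll": 0}, {"fingers": 1, "dx": 0.117, "dy": 0.116, "dz": -0.11, "roll": 0}]'

```text
time: 7.75
tool_pos: [0.693, 0.0028, 0.3054]
tcp_rot: [-2.367, -2.063, 0.001]
wrist_force: [-0.5, -0.3, -0.4]
width: -0.0
grip_force: 0.0
```

```bash
python3 -c "from h import *;delta(58,0,247)
im2,d=snap('side','side3');cv2.imwrite('pics/c5.png',cv2.resize(im2[80:310,150:380],(590,590)))"
```

```text
t 7.75 balance-frame mm [ 60.    3.1 305.4] world [0.693  0.0028 0.3054] F bal [-0.4 -0.3 -0.4] w -0.0
tool axes in balance [[-0.002, 1.0, -0.002], [1.0, 0.002, 0.001], [0.001, -0.002, -1.0]]
tool delta [-0.0032 -0.0019  0.0584]
```

View pics/c5.png

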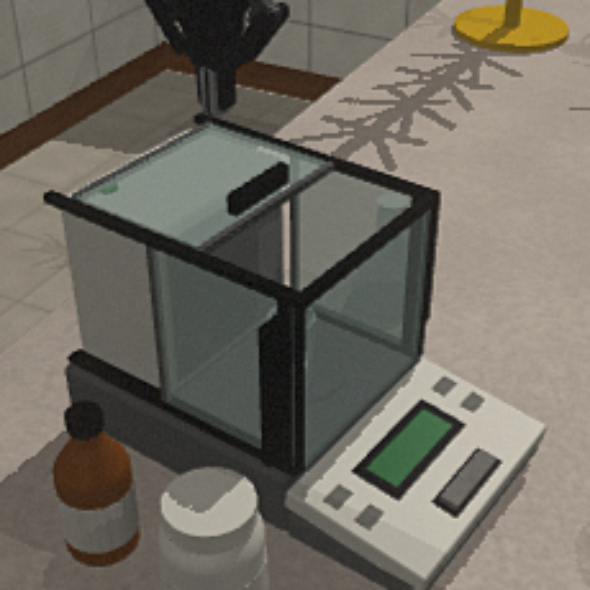

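The right strip is now hidden behind the front post, at about (425,260), so that door is shut. The fingertip at (215,105) is behind the top ridge at (258,188). Lowering to about 7 mm above the glass, then pushing.

step_arm --commands '[{"fingers": 1, "dx": -0.003, "dy": 0, "dz": 0.025, "roll": 0}, {"fingers": 1, "dx": -0.003, "dy": 0, "dz": 0.04, "roll": 0}, {"fingers": 1, "dx": -0.003, "dy": 0, "dz": 0.05, "roll": 0}, {"fingers": 1, "dx": -0.003, "dy": 0, "dz": 0.056, "roll": 0}, {"fingers": 1, "dx": -0.003, "dy": 0, "dz": 0.057, "roll": 0}, {"fingers": 1, "dx": -0.003, "dy": 0, "dz": 0.057, "roll": 0}]'

```text
time: 8.55
tool_pos: [0.6921, -0.0035, 0.25]
tcp_rot: [2.372, 2.059, 0.001]
wrist_force: [-0.0, 0.5, 0.5]
width: 0.003
grip_force: 0.0
```

```bash
python3 -c "from h import *;delta(-48,0,248)"
```

```text
t 8.55 balance-frame mm [ 59.9  -3.2 250. ] world [ 0.6921 -0.0035  0.25  ] F bal [-0.1  0.5  0.5] w 0.0
tool axes in balance [[0.002, 1.0, 0.001], [1.0, -0.002, 0.0], [0.0, 0.001, -1.0]]
tool delta [ 0.003  -0.1079  0.0019]
```

step_arm --commands '[{"fingers": 1, "dx": 0.002, "dy": -0.005, "dz": 0.002, "roll": 0}, {"fingers": 1, "dx": 0.003, "dy": -0.01, "dz": 0.003, "roll": 0}, {"fingers": 1, "dx": 0.003, "dy": -0.015, "dz": 0.003, "roll": 0}, {"fingers": 1, "dx": 0.003, "dy": -0.02, "dz": 0.003, "roll": 0}, {"fingers": 1, "dx": 0.003, "dy": -0.025, "dz": 0.003, "roll": 0}, {"fingers": 1, "dx": 0.003, "dy": -0.03, "dz": 0.003, "roll": 0}, {"fingers": 1, "dx": 0.003, "dy": -0.036, "dz": 0.003, "roll": 0}, {"fingers": 1, "dx": 0.003, "dy": -0.042, "dz": 0.003, "roll": 0}]'

```text
time: 9.55
tool_pos: [0.6504, 0.0056, 0.2464]
tcp_rot: [2.372, 2.06, 0.001]
wrist_force: [0.6, 0.5, -0.7]
width: -0.004
grip_force: 0.7
```

step_arm --commands '[{"fingers": 1, "dx": 0, "dy": -0.006, "dz": 0, "roll": 0}, {"fingers": 1, "dx": 0, "dy": -0.012, "dz": 0, "roll": 0}, {"fingers": 1, "dx": 0, "dy": -0.018, "dz": 0, "roll": 0}, {"fingers": 1, "dx": 0, "dy": -0.024, "dz": 0, "roll": 0}, {"fingers": 1, "dx": 0, "dy": -0.03, "dz": 0, "roll": 0}, {"fingers": 1, "dx": 0, "dy": -0.036, "dz": 0, "roll": 0}, {"fingers": 1, "dx": 0, "dy": -0.042, "dz": 0, "roll": 0}]'

```text
time: 10.42
tool_pos: [0.6087, 0.0114, 0.2463]
tcp_rot: [2.372, 2.06, 0.0]
wrist_force: [2.5, 0.4, 0.4]
width: 0.0
grip_force: 0.7
```

```bash
python3 -c "from h import *;delta(-48,0,248)"
```

```text
t 10.43 balance-frame mm [-24.8  -0.  246.3] world [0.6087 0.0114 0.2463] F bal [2.5 0.8 0.4] w 0.0
tool axes in balance [[0.002, 1.0, 0.0], [1.0, -0.002, 0.0], [0.0, 0.0, -1.0]]
tool delta [-0.     -0.0232 -0.0017]
```

step_arm --commands '[{"fingers": 1, "dx": 0, "dy": -0.005, "dz": 0, "roll": 0}, {"fingers": 1, "dx": 0, "dy": -0.01, "dz": 0, "roll": 0}, {"fingers": 1, "dx": 0, "dy": -0.014, "dz": 0, "roll": 0}, {"fingers": 1, "dx": 0, "dy": -0.017, "dz": 0, "roll": 0}, {"fingers": 1, "dx": 0, "dy": -0.019, "dz": 0, "roll": 0}]'

```text
time: 11.05
tool_pos: [0.5901, 0.014, 0.2463]
tcp_rot: [2.372, 2.06, 0.0]
wrist_force: [1.5, 0.8, 0.1]
width: 0.001
grip_force: 0.6
```

step_arm --commands '[{"fingers": 1, "dx": 0, "dy": -0.001, "dz": 0, "roll": 0}, {"fingers": 1, "dx": 0, "dy": -0.002, "dz": 0, "roll": 0}, {"fingers": 1, "dx": 0, "dy": -0.003, "dz": 0, "roll": 0}]'

```text
time: 11.42
tool_pos: [0.5873, 0.0144, 0.2463]
tcp_rot: [2.372, 2.06, -0.0]
wrist_force: [1.4, 1.0, 1.2]
width: 0.002
grip_force: 0.6
```

step_arm --commands '[{"fingers": 1, "dx": 0, "dy": -0.001, "dz": 0, "roll": 0}, {"fingers": 1, "dx": 0, "dy": -0.002, "dz": 0, "roll": 0}]'

```text
time: 11.68
tool_pos: [0.5857, 0.0146, 0.2464]
tcp_rot: [2.371, 2.059, 0.001]
wrist_force: [2.9, 0.6, -1.1]
width: 0.005
grip_force: 1.8
```

step_arm --commands '[{"fingers": 1, "dx": 0, "dy": -0.001, "dz": 0, "roll": 0}, {"fingers": 1, "dx": 0, "dy": -0.002, "dz": 0, "roll": 0}]'

```text
time: 11.92
tool_pos: [0.5854, 0.0146, 0.2467]
tcp_rot: [2.369, 2.057, 0.005]
wrist_force: [8.9, -1.7, -1.7]
width: 0.001
grip_force: 3.7
```

```bash
python3 -c "from h import *;pose()"
```

```text
t 11.93 balance-frame mm [-4.820e+01 -1.000e-01  2.467e+02] world [0.5854 0.0146 0.2467] F bal [ 9.1 -0.5 -1.7] w 0.0
tool axes in balance [[0.002, 1.0, 0.005], [1.0, -0.002, 0.0], [0.0, 0.005, -1.0]]
```

step_arm --commands '[{"fingers": 1, "dx": 0, "dy": 0.012, "dz": 0, "roll": 0}, {"fingers": 1, "dx": 0, "dy": 0.015, "dz": -0.02, "roll": 0}, {"fingers": 1, "dx": 0, "dy": 0.015, "dz": -0.05, "roll": 0}, {"fingers": 1, "dx": 0, "dy": -0.03, "dz": -0.055, "roll": 0}, {"fingers": 1, "dx": 0, "dy": -0.08, "dz": -0.055, "roll": 0}, {"fingers": 1, "dx": 0.001, "dy": -0.12, "dz": -0.055, "roll": 0}, {"fingers": 1, "dx": 0.001, "dy": -0.14, "dz": -0.055, "roll": 0}, {"fingers": 1, "dx": 0.001, "dy": -0.14, "dz": -0.055, "roll": 0}]'

```text
time: 12.92
tool_pos: [0.4441, 0.0357, 0.3029]
tcp_rot: [2.371, 2.06, 0.002]
wrist_force: [0.4, -0.3, -0.0]
width: 0.001
grip_force: 0.0
```

```bash
python3 - <<'E'
from h import *
delta(-188,1,70)
im2,d=snap('side','side4');im,_=snap('top','top4')
cv2.imwrite('pics/c6.png',np.hstack([cv2.resize(im[60:290,220:420],(400,460)),cv2.resize(im2[80:310,180:380],(400,460))]))
E
```

```text
t 12.93 balance-frame mm [-191.1    1.3  302.9] world [0.4441 0.0357 0.3029] F bal [ 0.5 -0.2 -0. ] w 0.0
tool axes in balance [[0.001, 1.0, 0.002], [1.0, -0.001, 0.0], [0.0, 0.002, -1.0]]
tool delta [-0.0003  0.0028  0.2329]
```

View pics/c6.png

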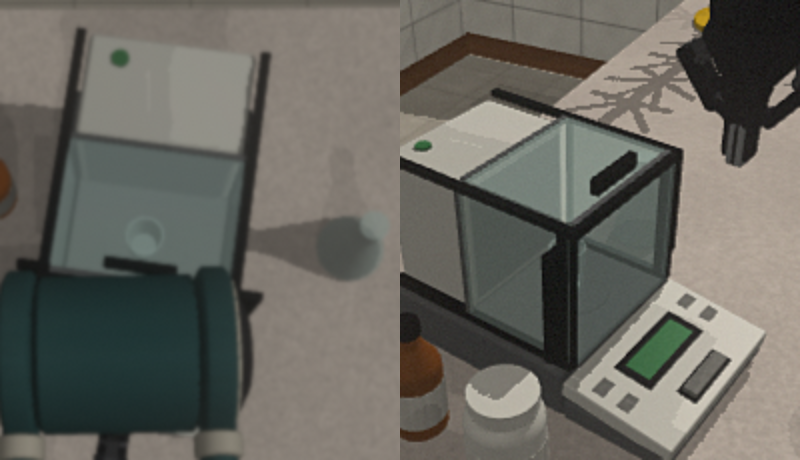

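The doors are shut: the top ridge is at the front at (614,174), and the right strip is at the front by (255,297). Going down to the tare bar.

step_arm --commands '[{"fingers": 1, "dx": 0, "dy": 0.002, "dz": 0.05, "roll": 0}, {"fingers": 1, "dx": 0, "dy": 0.003, "dz": 0.1, "roll": 0}, {"fingers": 1, "dx": 0, "dy": 0.003, "dz": 0.14, "roll": 0}, {"fingers": 1, "dx": 0, "dy": 0.003, "dz": 0.17, "roll": 0}, {"fingers": 1, "dx": 0, "dy": 0.003, "dz": 0.2, "roll": 0}, {"fingers": 1, "dx": 0, "dy": 0.003, "dz": 0.22, "roll": 0}, {"fingers": 1, "dx": 0, "dy": 0.003, "dz": 0.23, "roll": 0}, {"fingers": 1, "dx": 0, "dy": 0.003, "dz": 0.23, "roll": 0}]'

```text
time: 14.02
tool_pos: [0.4479, 0.035, 0.0708]
tcp_rot: [-2.372, -2.059, 0.002]
wrist_force: [-0.2, 0.2, -0.6]
width: -0.001
grip_force: 0.0
```

```bash
python3 -c "from h import *;delta(-188,1,54)"
```

```text
t 14.03 balance-frame mm [-187.2    1.2   70.8] world [0.4479 0.035  0.0708] F bal [-0.3  0.2 -0.6] w -0.0
tool axes in balance [[0.002, 1.0, -0.002], [1.0, -0.002, -0.0], [-0.0, -0.002, -1.0]]
tool delta [-0.0001 -0.0007  0.0168]
```

step_arm --commands '[{"fingers": 1, "dx": 0, "dy": -0.001, "dz": 0.006, "roll": 0}, {"fingers": 1, "dx": 0, "dy": -0.001, "dz": 0.01, "roll": 0}, {"fingers": 1, "dx": 0, "dy": -0.001, "dz": 0.013, "roll": 0}, {"fingers": 1, "dx": 0, "dy": -0.001, "dz": 0.015, "roll": 0}]'

```text
time: 14.52
tool_pos: [0.4469, 0.0353, 0.0563]
tcp_rot: [2.372, 2.06, 0.0]
wrist_force: [0.0, -0.0, 0.5]
width: -0.0
grip_force: 0.0
```

step_arm --commands '[{"fingers": 1, "dx": 0, "dy": 0, "dz": 0.001, "roll": 0}, {"fingers": 1, "dx": 0, "dy": 0, "dz": 0.002, "roll": 0}]'

```text
time: 14.78
tool_pos: [0.4469, 0.0353, 0.0543]
tcp_rot: [2.372, 2.06, 0.0]
wrist_force: [0.8, -0.7, 0.0]
width: 0.005
grip_force: 0.0
```

step_arm --commands '[{"fingers": 1, "dx": 0, "dy": 0, "dz": 0.001, "roll": 0}, {"fingers": 1, "dx": 0, "dy": 0, "dz": 0.002, "roll": 0}]'

```text
time: 15.02
tool_pos: [0.447, 0.0353, 0.0524]
tcp_rot: [2.372, 2.06, 0.0]
wrist_force: [-0.5, 0.1, 2.2]
width: -0.003
grip_force: 0.8
```

Contact. Pressing on.

step_arm --commands '[{"fingers": 1, "dx": 0, "dy": 0, "dz": 0.001, "roll": 0}, {"fingers": 1, "dx": 0, "dy": 0, "dz": 0.002, "roll": 0}]'

```text
time: 15.28
tool_pos: [0.4473, 0.0353, 0.0506]
tcp_rot: [2.372, 2.059, 0.001]
wrist_force: [0.1, 0.1, 2.9]
width: 0.001
grip_force: 1.5
```

step_arm --commands '[{"fingers": 1, "dx": 0, "dy": 0, "dz": 0.001, "roll": 0}, {"fingers": 1, "dx": 0, "dy": 0, "dz": 0.001, "roll": 0}, {"fingers": 1, "dx": 0, "dy": 0, "dz": 0.001, "roll": 0}]'

```text
time: 15.65
tool_pos: [0.4473, 0.0353, 0.0496]
tcp_rot: [2.372, 2.059, 0.001]
wrist_force: [0.4, 0.2, 3.8]
width: -0.001
grip_force: 1.8
```

step_arm --commands '[{"fingers": 1, "dx": 0, "dy": 0, "dz": 0.001, "roll": 0}, {"fingers": 1, "dx": 0, "dy": 0, "dz": 0.001, "roll": 0}]'

```text
time: 15.9
tool_pos: [0.4475, 0.0353, 0.0488]
tcp_rot: [2.371, 2.059, 0.001]
wrist_force: [-0.5, -0.9, 6.0]
width: 0.001
grip_force: 3.2
```

step_arm --commands '[{"fingers": 1, "dx": 0, "dy": 0, "dz": 0.001, "roll": 0}, {"fingers": 1, "dx": 0, "dy": 0, "dz": 0.001, "roll": 0}]'

```text
time: 16.15
tool_pos: [0.4476, 0.0353, 0.0486]
tcp_rot: [2.371, 2.059, 0.001]
wrist_force: [-2.6, -0.7, 12.2]
width: -0.001
grip_force: 6.4
```

step_arm --commands '[{"fingers": 1, "dx": 0, "dy": 0, "dz": -0.005, "roll": 0}, {"fingers": 1, "dx": 0, "dy": 0, "dz": -0.015, "roll": 0}, {"fingers": 1, "dx": 0, "dy": 0, "dz": -0.05, "roll": 0}, {"fingers": 1, "dx": 0, "dy": 0, "dz": -0.1, "roll": 0}, {"fingers": 1, "dx": 0, "dy": 0, "dz": -0.15, "roll": 0}, {"fingers": 1, "dx": 0, "dy": 0, "dz": -0.2, "roll": 0}, {"fingers": 1, "dx": 0, "dy": 0, "dz": -0.22, "roll": 0}, {"fingers": 1, "dx": 0, "dy": 0, "dz": -0.22, "roll": 0}]'

```text
time: 17.15
tool_pos: [0.4475, 0.0354, 0.269]
tcp_rot: [2.371, 2.059, 0.004]
wrist_force: [0.3, 0.9, -0.3]
width: -0.004
grip_force: 0.0
```

```bash
python3 - <<'E'
from h import *
pose()
a=np.load('pics/side4.npz')['im'];b,d=snap('side','side5')
cv2.imwrite('pics/c7.png',cv2.resize(b[80:360,130:410],(590,590)))
E
```

```text
t 17.15 balance-frame mm [-187.7    1.5  269. ] world [0.4475 0.0354 0.269 ] F bal [ 0.1  1.  -0.3] w -0.0
tool axes in balance [[0.002, 1.0, 0.003], [1.0, -0.002, 0.001], [0.001, 0.003, -1.0]]
```

View pics/c7.png

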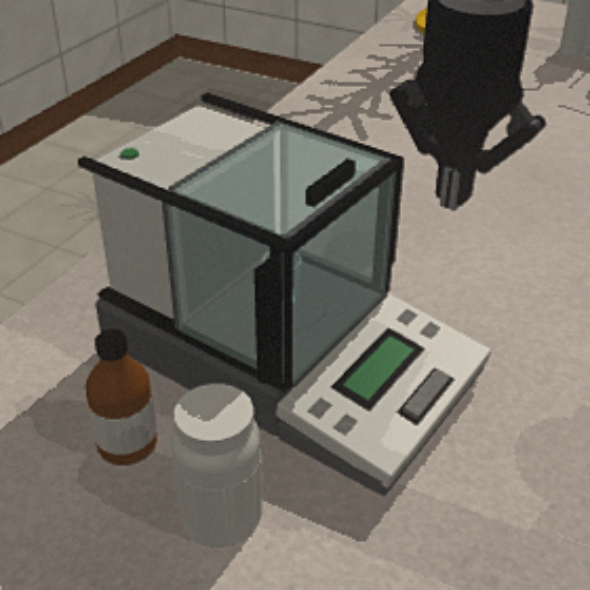

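The doors are shut (ridge at (330,182)), the tare bar is up at (427,395), the containers haven't moved, and the gripper is clear at (455,190).

```bash
python3 -c "from workcell import *;print(finish_job())"
```

```text
the job is handed in; nothing more can be done
None
```

I pushed the top and right doors shut to their end stops, then pressed the tare bar fully down and let it come back up. The job is handed in at about 17 s; the hand-in call gave no verdict. In the last picture both doors are shut, the bar is up, the jar and bottle haven't moved and the gripper is clear; I didn't re-check the beaker and flask after the tare press.

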